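Pull the chock, press the hook and open the iron cupboard

ROBOT

A 6-joint arm with a two-finger parallel gripper is mounted at the origin on a cart in front of the work surface, level with it; the furniture and walls round the work are solid. World frame = base frame: x ahead of the robot, y to its left, z up, the work surface at z = 0. Lengths are in m, angles in rad, forces in N, time in s.
With the tool pointing down it reaches from about 0.375 to 0.975 m from the base axis. Payload 3.8 kg.
Tool frame: the origin (TCP) lies on the centre line of the jaws, within the pads' length; the fingertips stand 8 mm ahead of it and the grasp point (between the pads) lies 11 mm behind it (finger_overhang is the distance from the TCP to the fingertips, in m); z points along the fingers, y is the line along which they close (so a half turn about z gives the same grasp; the last joint's range is limited). The gripper opens to 85 mm and grips with 20 to 120 N. Pads are 22 mm wide; open, the fingers measure 114 mm over their backs; the gripper's body (76 mm by 85 mm) begins 54 mm behind the grasp point. The pads swing forward as they close: fully open they stand 13 mm farther back than shut.
Start: joints at [1.167, 0.264, 1.604, -0, 1.274, -0.037], TCP at [0.242, 0.63, 0.239] pointing down, gripper open.
Joint ranges: [-2.63, 2.63], [-0.94, 2.18], [0.31, 2.57], [-1.31, 4.45], [0, 2.66], [-2.55, 2.55]. Speed limits (rad/s): [2.57, 2.57, 3.14, 3.14, 3.14, 3.14].

INTERFACE

Orientations are given as a unit quaternion [x, y, z, w].
In Python, from cell import * gives the robot as it stands.
- The arm moves only by the tool carry_out, never from a script. Its argument "increments" is a list of rows, each a list of 5 numbers: the shift along the tool's x, y, z in m, then the turn about the tool's z in rad, then the finger opening in m, from 0 to 0.0854. A call has 1 to 8 rows; each row shifts and turns the commanded pose from where the row before left it, along the tool's axes as they then stand; what a row does not reach is not made up. A row lasts 1/12 s, in which the tool goes at most 41.7 mm and 7.16 degrees, less where a joint would pass 70% of its speed; a pose out of reach is approached as far as the arm can. A call with a gripper value outside its range is refused whole. The fingers move at their own pace and stop on an object; "force" is the grip in N (left out, the last holds). Time passes only in rows, so rows that do not move let the fingers close. It gives the time, the measured TCP pose, the force, the opening and the grip force at its end, in the units of the state.
- read_state(): the state, without advancing time (a new reading comes with each control period).
- read_camera(name): name is "side" or "top"; returns a dict with "img" (384x512x3 uint8, red, green, blue), "z_map" (384x512 float32, m along the optical axis (not along the pixel's ray), 0 where there is no reading), "vertical_fov" (degrees; the focal length in pixels is half the picture's height over the tangent of half this angle, whatever the lens; pixels are square), "cx", "cy" (the principal point, pixels), "world_from_camera" (4x4, takes a point from camera to world coordinates). Camera axes: x right, y up, looking along -z (the intrinsics and any distortion apply to the point x, -y, -z); pixel columns grow to the right and rows downward; lengths in m; the calibration is good to about 2 mm. A picture is of the moment at which its call begins.
- sign_off(): hands the job in; it is judged then, once.
Trained networks look in a picture, given as the dict that the camera call returned (one of the last four; its "shot" number tells which), for a name from the list of things; names that differ only in an ending like _2 or _b are one class to them, and where a whole thing is asked for, a point or a joint stands for the part that bears it (a point fixed in the world has none). Each returns a list of dicts, best first, with "conf" (0 to 1); they miss things now and then, are a little off and sometimes report something else, mostly with a low value. They report only what shows in the picture. A call takes as long as a camera call. They do not tell look-alikes from the thing itself.
- boxes_of(picture, query): "xyz" ([x, y, z] in m, in the coordinates of the camera as it stood for that picture, good to about 4 mm: the middle of the surface that is visible of it).
The state is a dict: "clock": time; "q": joint angles; "qvel": joint speeds; "effort": joint torques, N m; "tcp_pos": TCP position; "ee_rot": TCP orientation; "ft_force": force on the tool from outside, world axes, zero at the start; "moment": the same for the moment, N m; "opening": opening from 0.0 (shut) to 1.0 (fully open); "gripper_force": force on a finger pad.
Only numpy, scipy, OpenCV 4.12 (cv2) and the standard library are available. Lean on these libraries where they do the work, as an engineer would, in place of code of your own. Each camera call takes 0.05 s, during which the arm holds its last target. There are 200 camera calls.

TASK

Open the low cupboard on the bench. Its heavy door stands on an oak wedge: first work the wedge straight out from under the door in small tugs of about a centimetre, stopping still for about half a second after each, so that the door comes down without dropping, and lay the wedge flat in the shallow wooden tray and let go of it. Then reach down into the gap behind the top of the door, press the sprung hook down, swing the door wide open, about square to the cupboard, and leave it standing open; knock nothing else about.

Things in the scene. Friction and masses are not known exactly. Their poses are not given: they have to be found in the camera images.
- cupboard: Low cupboard of pale wood with a brown top, 170 deep (x), 250 wide (y), 165 high (z) mm, fixed. Origin: centre of its underside, on the bench; own x points into it, away from the robot, y to its left, z up. The closed door lies from x = -105 to -85, y = -100 to +100 mm. The top board begins at x = -43, so behind the closed door's top is a gap 42 mm deep (x) and 220 mm wide, open upward.
- strike_edge (a point): Front lower edge, at its middle, of the steel strike plate that hangs from the front edge of the cupboard's top board: 8 thick, 50 wide, 20 mm high, its lower edge 130 mm above the bench. The hook's barb stands behind it and keeps the door shut. Together with the cupboard it is fixed.
- chock: Loose oak wedge, 80 long (own y), 26 wide (own x), 18 mm high at the thick end (own y = -40), 4 at the thin end (+40). Origin: centre of its underside, on the bench. 34 to 40 mm of the thick end stick out before the door. The door bears on it with 7 to 11 N; pulling takes 4 to 15 N. The door leaves no room for a vertical gripper: lean it 25 to 45 degrees back to the robot.
- tray: Shallow open wooden tray, 160 x 160 mm outside, 144 x 144 inside, floor 5 mm thick, rim 16 mm high, fixed on the bench at the right. Origin: centre of its underside; own x, y along its sides.
- door_lift (a joint): Height of the door, m: -0.0075 when it is down on its stop, its lower edge 5.5 mm above the bench; -0.003 to 0 while it stands on the wedge. When the wedge has come out by 25 to 38 mm the door is down and the wedge is loose. Door and hook rise and fall with it.
- cupboard_door (a joint): Swing of the door, rad: 0 closed, grows as its free (right) side comes toward the robot, stop at 1.75. The door is 20 thick, 200 wide, 142 mm tall, about 0.85 kg; it turns a little stiffly and stays where it is left. While the hook is up it opens only about 0.03 rad.
- hinge_line (a point): Point on the door's vertical hinge line (cupboard x = -107, y = +103 mm, the door's left side), at the height of the door's top edge, 147 mm above the bench when the door is down. The closed door's inner face is 22 mm behind this line.
- hook (a joint): Angle of the sprung steel hook, rad: 0 up (rest), 0.5 fully down. A flat arm 26 wide, 62 long, 6 mm thick, pivoted on the door's inner face 163 mm from the hinge line, reaching back under the strike to an upturned barb. With the door down 0.2 rad frees it, with the wedge in more. Hold it down till the door has come 30 mm toward the robot there; fingers in the gap can then push the door on.
- hook_pad (a point): Where to press: upper face of the hook's arm, 20 mm behind its pivot, at the middle of the gap; 120 mm above the bench with the door down, 27 mm below the door's top. Moves with the hook and the door. Pressing takes 3 to 9 N (no hard stop before 0.5 rad); fingers there must go about 8 to 10 mm down, straight.
- door_edge (a point): Upper rear corner of the door's free side: on its inner face, at its top edge, 203 mm from the hinge line.
- wax_tin: Round tin, 67 mm wide, 24 high, loose on the rear of the cupboard's top. Origin: centre of its underside. Leave alone.
- spare_iron: Plane iron 44 x 120 x 11 mm lying inside the cupboard on its floor. Leave alone.
- glue_jar: Jar 59 mm wide, 76 high, standing on the bench on the right beside the cupboard. Leave alone.
- block_plane: Steel block plane 49 x 161 x 55 mm on the bench at the left front. Leave alone.
- brass_plane: Brass-bodied plane 59 x 194 x 111 mm at the right. Leave alone.
- bench_dog: Iron bench dog 32 x 144 x 30 mm lying on the bench at the left of the cupboard. Leave alone.
Things that resemble listed ones, but are neither listed nor needed, are in the scene too. There is more than one size of the chock; the one meant has the size given above.

How it is judged:
On the way, in this order (a step that is already met when the one before it is completed fails the run):
1. after the first small tug the wedge lies still, 4 to 15 mm from where it was (distance of chock from where it was at the start of the episode between 0.004 and 0.015 m and linear speed of chock below 0.02 m/s), for 0.2 s.
2. after another tug it lies still again, 16 to 30 mm from where it was (distance of chock from where it was at the start of the episode between 0.016 and 0.03 m and linear speed of chock below 0.02 m/s), for 0.2 s.
3. the wedge lies in the tray, let go, and the door is down on its stop and still shut (x of chock in the frame of tray between -0.062 and 0.062 m and y of chock in the frame of tray between -0.062 and 0.062 m and z of chock in the frame of tray below 0.012 m and angle between chock's own z axis and vertical below 0.2 rad and linear speed of chock below 0.02 m/s and contact force between the fingers and chock below 0.1 N and value of joint door_lift below -0.0055 m and value of joint cupboard_door below 0.08 rad), for 0.2 s.
4. the fingers press the hook down (value of joint hook above 0.15 rad and contact force between the fingers and hook above 0.5 N), for 0.05 s.
At the end, for the whole second after the job is handed in: The door stands open by at least 1.2 rad (69 degrees) and is at rest; the hook is up; the door is down on its stop; the wedge lies flat and still in the tray, its middle within 62 mm of the tray's middle along both sides (x of chock in the frame of tray between -0.062 and 0.062 m and y of chock in the frame of tray between -0.062 and 0.062 m and z of chock in the frame of tray below 0.012 m and angle between chock's own z axis and vertical below 0.2 rad and linear speed of chock below 0.02 m/s and value of joint cupboard_door above 1.2 rad and velocity of joint cupboard_door between -0.15 and 0.15 rad/s and value of joint hook below 0.1 rad and value of joint door_lift below -0.0055 m); the robot touches nothing.
It fails at once if the door drops: it comes down faster than 0.1 m/s (velocity of joint door_lift below -0.1 m/s).
It fails at once if the wedge is dropped or thrown (faster than 0.8 m/s below 50 mm) (linear speed of chock above 0.8 m/s and height (world z) of chock below 0.05 m).
It fails at once if something else on the bench is pushed more than 30 mm or tipped over (distance of any of wax_tin, spare_iron, glue_jar, block_plane, brass_plane, bench_dog from where it was at the start of the episode above 0.03 m or angle between any of wax_tin, spare_iron, glue_jar, block_plane, brass_plane, bench_dog's own z axis and vertical above 0.5 rad).
It also fails if it takes over 64 s, if anything falls off the work surface, if the arm or the gripper's body presses on something with over 40 N, if the wrist force passes 120 N, or if a joint passes its speed limit or range.

## Working session

There is one attempt and no reset: what is moved stays moved. The work goes in short steps, Python scripts to look and compute and a tool call to move; the robot and the scene stay as the last step left them, time stands still between calls to the robot, and variables do not carry over. Pictures are saved under pics/ and viewed, at most 10 in all, crops included, and the job is handed in when it is done.

Besides the shell and the picture viewer there is one more tool, called after "Call:" as a command line: name --pt "numbers of a row" for each row, then --argument value for the rest. carry_out: Moves the arm, as the interface text tells. Its arguments: {"type":"object","properties":{"increments":{"type":"array","items":{"type":"array","items":{"type":"number"}}},"force":{"type":"number"}},"required":["increments"]}

```bash
mkdir -p pics; cat > h.py <<'E'
from cell import *
import numpy as np, cv2
from scipy.spatial.transform import Rotation as R
def w(p,xyz): return (np.array(p["world_from_camera"])@np.r_[xyz,1])[:3]
def cloud(p):
    z=p["z_map"]; H,W=z.shape; f=H/2/np.tan(np.radians(p["vertical_fov"])/2)
    u,v=np.meshgrid(np.arange(W),np.arange(H))
    c=np.stack([(u-p["cx"])/f*z,-(v-p["cy"])/f*z,-z,np.ones_like(z)],-1)
    P=(c@np.array(p["world_from_camera"]).T)[...,:3]; P[z<=0]=np.nan
    return P
E
python3 - <<'E'
from h import *
s=read_state();print(s)
for n in("side","top"):
    p=read_camera(n);cv2.imwrite(f"pics/{n}0.png",p["img"][...,::-1]);np.save(n+"0.npy",cloud(p));np.save(n+"0img.npy",p["img"])
    print(n,{k:p[k] for k in p if k not in("img","z_map")})
    for q in["cupboard","chock","tray","hook_pad","hinge_line","door_edge","strike_edge","hook","wax_tin","glue_jar","block_plane","brass_plane","bench_dog"]:
        print(q,[(np.round(w(p,d["xyz"]),3).tolist(),round(d["conf"],2)) for d in boxes_of(p,q)[:4]])
E
```

```text
{'clock': 0.0, 'q': array([ 1.16712656e+00,  2.64778192e-01,  1.60538954e+00,  5.84581481e-07,
        1.27370011e+00, -3.69067177e-02]), 'qvel': array([-0.00114134, -0.00013488, -0.00014861,  0.00153533,  0.00221674,
       -0.00058218]), 'effort': array([ 1.78587994e-03, -5.15088201e+01, -3.67326558e+01,  2.41938096e-04,
        1.23434613e-02, -1.60879199e-05]), 'tcp_pos': array([0.24177432, 0.62944176, 0.23793675]), 'ee_rot': array([ 1.82355402e-01,  9.83232024e-01, -1.11004044e-03, -2.48848890e-04]), 'ft_force': array([0.32994902, 0.02370043, 0.33302007]), 'moment': array([ 0.05351396, -0.03850534, -0.03966942]), 'gripper_force': 0.0, 'opening': 1.0000277367049344}
side {'vertical_fov': 52.37490788051015, 'cx': 255.5744516006475, 'cy': 191.26129199297705, 'world_from_camera': array([[-0.97264545,  0.1408305 , -0.18473654,  0.3393136 ],
       [-0.23203969, -0.62627951,  0.74426579,  0.79221757],
       [-0.01088138,  0.76677294,  0.64182618,  0.85925924],
       [ 0.        ,  0.        ,  0.        ,  1.        ]]), 'shot': 1}
cupboard [([0.696, 0.159, 0.135], 0.74)]
chock [([0
[... 902 characters left out ...]
    ,  0.        ,  1.        ]]), 'shot': 2}
cupboard [([0.697, 0.073, 0.166], 0.7), ([0.622, 0.054, 0.128], 0.36)]
chock [([0.546, 0.229, 0.011], 0.47)]
tray [([0.478, -0.231, 0.009], 0.97), ([0.698, 0.075, 0.167], 0.37)]
hook_pad [([0.659, -0.221, 0.078], 0.67), ([0.672, 0.007, 0.126], 0.5)]
hinge_line [([0.623, 0.052, 0.126], 0.6)]
door_edge [([0.619, 0.051, 0.132], 0.87)]
strike_edge [([0.695, 0.077, 0.167], 0.7)]
hook [([0.672, 0.006, 0.126], 0.57)]
wax_tin [([0.752, 0.069, 0.188], 0.85)]
glue_jar [([0.66, -0.221, 0.075], 0.63), ([0.618, 0.053, 0.123], 0.19)]
block_plane [([0.385, 0.33, 0.036], 0.8)]
brass_plane [([0.559, -0.453, 0.047], 0.78)]
bench_dog [([0.634, 0.346, 0.023], 0.77)]
```

View pics/side0.png

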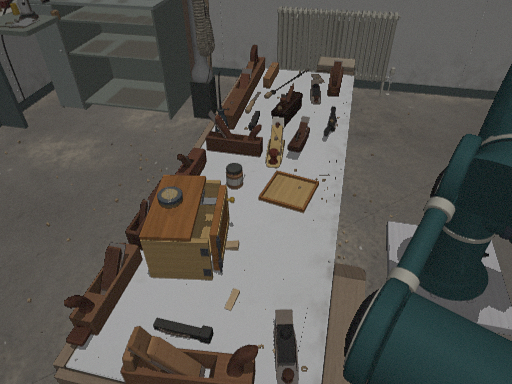

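View pics/top0.png

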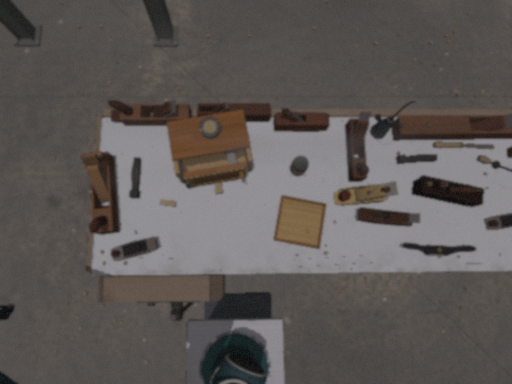

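Side view: the cupboard, with the wedge sticking out under the door at (232,245), a loose decoy wedge at (232,299), and the tray at (290,191). Top view: wedge at (219,188), hook and strike at about (232,157), tray at (300,221). Next I'll fit poses from the clouds.

```bash
python3 - <<'E'
from h import *
def rect(P,m,n):
    q=P[m]; r=cv2.minAreaRect((q[:,:2]*1000).astype(np.float32)); print(n,m.sum(),"c",np.round(r[0],1),"size",np.round(r[1],1),"ang",round(r[2],1),"z",np.round(np.percentile(q[:,2],[5,50,95]),4)); return cv2.boxPoints(r)
for n in("side","top"):
    P=np.load(n+"0.npy");img=np.load(n+"0img.npy").astype(int); x,y,z=np.moveaxis(P,-1,0)
    reg=(x>.55)&(x<.85)&(y>-.1)&(y<.28)
    rect(P,reg&(z>.155)&(z<.175),n+" roof"); 
    rect(P,reg&(z>.14)&(z<.153)&(x<.68),n+" doortop")
    hsvS=img.max(-1)-img.min(-1)
    for nm,c,rad in(("wedge",(.585,.025),.05),("decoy",(.546,.233),.05)):
        m=(np.hypot(x-c[0],y-c[1])<rad)&(z>-.005)&(z<.03)&(hsvS>22)
        print(rect(P,m,n+" "+nm).round(0).tolist())
        v,u=np.nonzero(m); print("px",u.min(),u.max(),v.min(),v.max())
    rect(P,(np.hypot(x-.476,y+.228)<.13)&(z>-.01)&(z<.03)&(hsvS>22),n+" tray")
    m=(np.hypot(x-.476,y-.1)<.05);print("bench z",np.nanmedian(z[m]))
p0=np.load("side0.npy")
img=np.load("side0img.npy");t=np.load("top0img.npy")
a=cv2.resize(img[165:290,130:255],(500,500),interpolation=3)
b=cv2.resize(t[100:200,160:260],(300,300),interpolation=3)
c=np.zeros((500,800,3),np.uint8);c[:,:500]=a;c[:300,500:]=b
cv2.imwrite("pics/c.png",np.clip(c[...,::-1]*1.6,0,255))
E
```

```text
side roof 2722 c [710.9  76.3] size [188.2 252.4] ang 10.4 z [0.1603 0.1635 0.166 ]
side doortop 621 c [636.5  68.4] size [ 86.2 259.3] ang 0.1 z [0.1418 0.15   0.1526]
side wedge 122 c [600.   35.4] size [37.6 75.1] ang 10.8 z [0.0047 0.0132 0.0249]
[[575.0, 69.0], [589.0, -5.0], [625.0, 2.0], [611.0, 76.0]]
px 225 238 225 249
side decoy 158 c [540.3 235. ] size [58.1 28.6] ang 81.6 z [0.002  0.0067 0.0115]
[[522.0, 208.0], [550.0, 204.0], [559.0, 262.0], [530.0, 266.0]]
px 225 239 288 310
side tray 1566 c [ 452.5 -240.9] size [204.3 216.5] ang 77.8 z [0.0008 0.0046 0.0155]
bench z -0.0016234839607122131
top roof 2800 c [708.6  74. ] size [192.  250.5] ang 9.9 z [0.1603 0.1659 0.1693]
top doortop 349 c [634.6  62.4] size [ 70.6 248.7] ang 5.1 z [0.1421 0.1509 0.1527]
top wedge 67 c [601.   35.8] size [36.1 65.2] ang 12.7 z [0.0112 0.0158 0.0239]
[[576.0, 64.0], [591.0, 0.0], [626.0, 8.0], [611.0, 72.0]]
px 215 232 178 192
top decoy 63 c [544.1 234.6] size [51.5 16.1] ang 81.0 z [0.0029 0.0085 0.0142]
[[532.0, 210.0], [548.0, 208.0], [556.0, 259.0], [540.0, 261.0]]
px 160 174 200 205
top tray 2049 c [ 474.7 -227.1] size [157.5 157.8] ang 78.7 z [0.0018 0.0064 0.0179]
bench z 0.0007419269124619987[ WARN:0@0.148] global loadsave.cpp:1063 imwrite_ Unsupported depth image for selected encoder is fallbacked to CV_8U.
```

View pics/c.png

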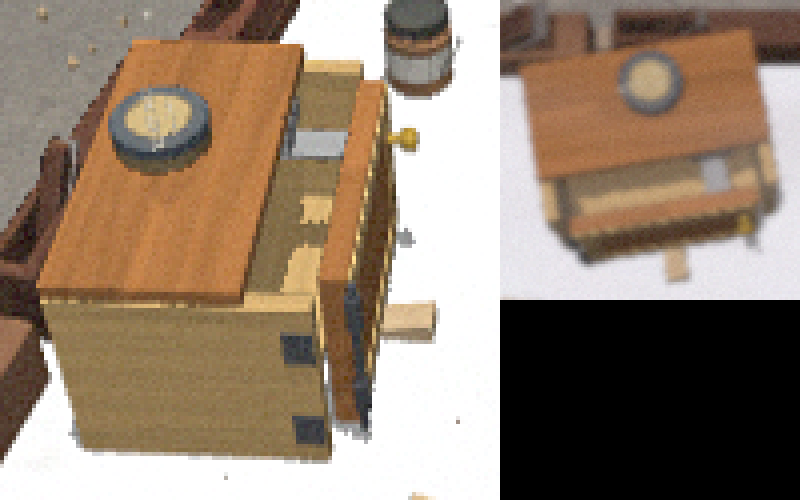

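```bash
python3 - <<'E'
from h import *
yaw=np.radians(10.2); X=np.array([np.cos(yaw),np.sin(yaw)]);Y=np.array([-X[1],X[0]])
for n in("side","top"):
    P=np.load(n+"0.npy");img=np.load(n+"0img.npy").astype(int); x,y,z=np.moveaxis(P,-1,0)
    a=x*X[0]+y*X[1]; b=x*Y[0]+y*Y[1]
    sat=img.max(-1)-img.min(-1)
    m=(x>.55)&(x<.85)&(y>-.1)&(y<.28)&(z>.155)&(z<.175)&(a<.83)
    print(n,"roof a",np.round(np.percentile(a[m],[0,1,5,50,99,100]),4),"b",np.round(np.percentile(b[m],[0,1,99,100]),4))
    # rear edge slope / front edge slope by slices
    for lo in np.arange(np.percentile(b[m],2),np.percentile(b[m],97),.03):
        k=m&(b>=lo)&(b<lo+.03); print("  b",round(lo+.015,3),"a min/max",np.round(np.percentile(a[k],[2,98]),4),end=";")
    print()
    v,u=np.nonzero((a<.605)&(a>.5)&(abs(b+.08)<.08)&(z>.004)&(z<.03)&(sat>18))
    pts=sorted([(round(a[i,j]*1e3),round(b[i,j]*1e3),round(z[i,j]*1e3)) for i,j in zip(v,u)])
    print("wedge pts",len(pts),pts[:90])
E
```

```text
side roof a [0.6193 0.6791 0.6822 0.7336 0.8049 0.8075] b [-0.1768 -0.1715  0.0739  0.0756]
  b -0.154 a min/max [0.6789 0.8027];  b -0.124 a min/max [0.6796 0.8032];  b -0.094 a min/max [0.6789 0.804 ];  b -0.064 a min/max [0.6791 0.8047];  b -0.034 a min/max [0.6798 0.8026];  b -0.004 a min/max [0.6798 0.8034];  b 0.026 a min/max [0.6801 0.8032];  b 0.056 a min/max [0.6799 0.8038];  b 0.086 a min/max [0.6814 0.8016];
wedge pts 81 [(578, -53, 17), (578, -49, 16), (578, -48, 9), (578, -48, 14), (579, -57, 16), (580, -39, 15), (580, -38, 20), (580, -36, 14), (580, -35, 6), (580, -35, 10), (581, -56, 17), (581, -52, 18), (581, -49, 16), (581, -47, 14), (582, -34, 12), (583, -47, 15), (583, -41, 17), (583, -37, 16), (583, -36, 5), (583, -36, 13), (584, -57, 16), (584, -52, 17), (584, -51, 14), (585, -36, 14), (586, -49, 17), (586, -45, 16), (586, -42, 16), (586, -39, 14), (586, -36, 5), (586, -36, 9), (587, -53, 16), (588, -59, 14), (588, -38, 15), (588, -35, 11), (589, -48, 13), (589, -41, 17), (589, -38, 12), (589, -36, 5), (590, -54, 14), (590, -52, 13), (591, -61, 11), (591, -37, 16
[... 1087 characters left out ...]
0, -43, 17), (581, -39, 16), (582, -57, 16), (582, -54, 17), (582, -50, 21), (583, -47, 18), (583, -43, 19), (584, -40, 20), (585, -54, 17), (586, -58, 10), (586, -47, 20), (587, -51, 15), (588, -55, 20), (588, -44, 16), (588, -40, 17), (589, -58, 13), (589, -51, 19), (590, -48, 20), (591, -45, 18), (592, -59, 17), (592, -41, 17), (593, -55, 14), (593, -52, 16), (595, -60, 17), (595, -48, 13), (595, -45, 15), (595, -42, 16), (596, -38, 17), (597, -56, 13), (597, -53, 16), (598, -49, 14), (598, -46, 17), (599, -42, 13), (599, -39, 17), (600, -60, 14), (600, -57, 13), (601, -53, 14), (601, -50, 14), (601, -46, 20), (603, -57, 16), (603, -43, 11), (604, -61, 11), (604, -54, 18), (604, -39, 13)]
```

Call:
carry_out --pt "0 -0.01 -0.04 -0.1 0.085" --pt "0 -0.01 -0.04 -0.1 0.085" --force 40

```text
clock: 1.57
tcp_pos: [0.2349, 0.6091, 0.3155]
ee_rot: [0.081, 0.997, -0.004, -0.001]
ft_force: [-0.1, 1.1, 0.4]
opening: 0.996
gripper_force: 0.0
```

Call:
carry_out --pt "0 0 -0.02 -0.116 0.085" --pt "0 0 -0.02 -0.116 0.085" --pt "-0.028 -0.03 -0.004 0 0.085" --pt "-0.028 -0.03 -0.004 0 0.085" --pt "-0.028 -0.03 -0.004 0 0.085" --pt "-0.028 -0.03 -0.004 0 0.085" --pt "-0.028 -0.03 -0.004 0 0.085" --pt "-0.028 -0.03 -0.004 0 0.085"

```text
clock: 2.23
tcp_pos: [0.4163, 0.441, 0.3838]
ee_rot: [-0.033, 0.999, 0.0, 0.0]
ft_force: [0.6, 0.6, -1.2]
opening: 0.995
gripper_force: 0.0
```

Call:
carry_out --pt "-0.028 -0.03 -0.004 0 0.085" --pt "-0.028 -0.03 -0.004 0 0.085" --pt "-0.028 -0.03 -0.004 0 0.085" --pt "-0.028 -0.03 -0.004 0 0.085" --pt "-0.028 -0.03 -0.004 0 0.085" --pt "-0.028 -0.03 -0.004 0 0.085" --pt "-0.028 -0.03 -0.004 0 0.085" --pt "-0.028 -0.03 -0.004 0 0.085"

```text
clock: 2.9
tcp_pos: [0.6556, 0.2159, 0.4156]
ee_rot: [-0.033, 0.999, 0.0, 0.0]
ft_force: [0.9, 0.6, -0.2]
opening: 0.998
gripper_force: 0.0
```

Call:
carry_out --pt "-0.028 -0.03 0 0 0.085" --pt "-0.028 -0.03 0 0 0.085" --pt "-0.028 -0.03 0 0 0.085" --pt "-0.028 -0.03 0 0 0.085" --pt "-0.028 -0.03 0 0 0.085" --pt "-0.028 -0.03 0 0 0.085" --pt "-0.028 0 0 0 0.085" --pt "-0.028 0 0 0 0.085"

```text
clock: 3.57
tcp_pos: [0.8908, 0.049, 0.4152]
ee_rot: [-0.031, 1.0, -0.0, 0.0]
ft_force: [1.0, 1.2, 0.3]
opening: 0.991
gripper_force: 0.0
```

Now push past the reach limit, to see whether the tool tilts.

Call:
carry_out --pt "-0.04 0 0 0 0.085" --pt "-0.04 0 0 0 0.085" --pt "-0.04 0 0 0 0.085" --pt "-0.04 0 0 0 0.085" --pt "0 0 0 0 0.085"

```text
clock: 3.98
tcp_pos: [0.9747, 0.0584, 0.3744]
ee_rot: [-0.033, 0.999, 0.001, 0.025]
ft_force: [-0.1, 0.3, -0.3]
opening: 0.994
gripper_force: 0.0
```

Call:
carry_out --pt "-0.04 0 0 0 0.085" --pt "-0.04 0 0 0 0.085" --pt "-0.04 0 0 0 0.085" --pt "-0.04 0 0 0 0.085" --pt "-0.04 0 0 0 0.085" --pt "-0.04 0 0 0 0.085" --pt "-0.04 0 0 0 0.085" --pt "0 0 0 0 0.085"

```text
clock: 4.65
tcp_pos: [1.0617, 0.065, 0.3388]
ee_rot: [-0.032, 0.992, 0.003, 0.123]
ft_force: [-0.1, 0.1, -1.1]
opening: 0.994
gripper_force: 0.0
```

Call:
carry_out --pt "0.03 0 0 0 0.085" --pt "0.03 0 0 0 0.085" --pt "0.03 0 0 0 0.085" --pt "0.03 0 0 0 0.085" --pt "0 0 0 0 0.085"

```text
clock: 5.07
tcp_pos: [0.947, 0.0577, 0.3073]
ee_rot: [-0.032, 0.993, 0.003, 0.115]
ft_force: [0.1, 0.3, -3.3]
opening: 0.998
gripper_force: 0.0
```

Call:
carry_out --pt "-0.04 0 0 0 0.085" --pt "-0.04 0 0 0 0.085" --pt "-0.04 0 0 0 0.085" --pt "-0.04 0 0 0 0.085" --pt "-0.04 0 0 0 0.085" --pt "-0.04 0 0 0 0.085" --pt "-0.04 0 0 0 0.085" --pt "-0.04 0 0 0 0.085"

```text
clock: 5.73
tcp_pos: [1.1099, 0.0685, 0.3409]
ee_rot: [-0.032, 0.981, 0.005, 0.189]
ft_force: [-0.8, 0.5, 0.2]
opening: 1.0
gripper_force: 0.0
```

Call:
carry_out --pt "-0.04 0 0 0 0.085" --pt "-0.04 0 0 0 0.085" --pt "-0.04 0 0 0 0.085" --pt "-0.04 0 0 0 0.085"

```text
clock: 6.07
tcp_pos: [1.1427, 0.0711, 0.3611]
ee_rot: [-0.032, 0.969, 0.007, 0.244]
ft_force: [-0.3, 0.6, 0.1]
opening: 0.997
gripper_force: 0.0
```

Call:
carry_out --pt "-0.04 0 0 0 0.085" --pt "-0.04 0 0 0 0.085" --pt "-0.04 0 0 0 0.085" --pt "0.02 0 0 0 0.085" --pt "0.04 0 0 0 0.085" --pt "0.04 0 0 0 0.085" --pt "0.04 0 0 0 0.085" --pt "0.02 0 0 0 0.085"

```text
clock: 6.73
tcp_pos: [1.0348, 0.0644, 0.2988]
ee_rot: [-0.031, 0.959, 0.008, 0.28]
ft_force: [-0.3, -0.8, -2.6]
opening: 0.994
gripper_force: 0.0
```

```bash
cat >> h.py <<'E'
def go(target,turn=0):
    "tool-frame shift from the present pose to TCP target"
    s=read_state(); M=R.from_quat(s["ee_rot"]); d=M.inv().apply(np.array(target)-s["tcp_pos"]); return np.round(d,4)
def axes():
    s=read_state();M=R.from_quat(s["ee_rot"]).as_matrix();print("t",round(s["clock"],2),"tcp",np.round(s["tcp_pos"],4),"q",np.round(s["q"],2));print("x,y,z axes\n",np.round(M.T,3));return M
E
python3 - <<'E'
from h import *
M=axes(); print("lean deg",np.degrees(np.arccos(-M[2,2])))
X=np.array([np.cos(np.radians(4)),np.sin(np.radians(4)),0])
end=np.array([.577,.0565,0])
g=end+.010*X+np.array([0,0,.010])     # grasp point
tcp=g+.011*M[:,2]; print("grasp tcp",tcp, "tip z",(tcp+.008*M[:,2])[2])
pre=tcp-.13*M[:,2]; print("pre",pre,go(pre))
E
```

```text
t 6.73 tcp [1.0348 0.0644 0.2988] q [ 0.03  0.61  1.11  0.02  0.85 -1.61]
x,y,z axes
 [[-0.841 -0.056 -0.538]
 [-0.065  0.998 -0.002]
 [ 0.537  0.033 -0.843]]
lean deg 32.533272054248684
grasp tcp [0.59288004 0.05756268 0.00072613] tip z -0.006018506510730459
pre [0.52310072 0.05324772 0.11032644] [ 0.5324  0.0224 -0.1161]
```

Call:
carry_out --pt "0.0315 0.0024 -0.0201 0 0.06" --pt "0.0315 0.0024 -0.0201 0 0.06" --pt "0.0315 0.0024 -0.0201 0 0.06" --pt "0.0315 0.0024 -0.0201 0 0.06" --pt "0.0315 0.0024 -0.0201 0 0.06" --pt "0.0315 0.0024 -0.0201 0 0.06" --pt "0.0315 0.0024 -0.0201 0 0.06" --pt "0.0315 0.0024 -0.0201 0 0.06"

```text
clock: 7.4
tcp_pos: [0.7401, 0.0644, 0.3044]
ee_rot: [-0.031, 0.958, 0.008, 0.286]
ft_force: [1.2, 0.7, 0.4]
opening: 0.703
gripper_force: 0.0
```

Call:
carry_out --pt "0.0315 0.0024 -0.0201 0 0.06" --pt "0.0315 0.0024 -0.0201 0 0.06" --pt "0.0315 0.0024 -0.0201 0 0.06" --pt "0.0315 0.0024 -0.0201 0 0.06" --pt "0.0315 0.0024 -0.0201 0 0.06" --pt "0.0315 0.0024 -0.0201 0 0.06" --pt "0 0 0 0 0.06"

```text
clock: 7.98
tcp_pos: [0.5116, 0.0643, 0.3009]
ee_rot: [-0.032, 0.958, 0.008, 0.285]
ft_force: [-0.0, 0.2, 0.4]
opening: 0.704
gripper_force: 0.0
```

```bash
python3 - <<'E'
from h import *
M=axes(); tcp=np.array([.584,.057,.016]); print("pre",go(tcp-.08*M[:,2]),"tcp",go(tcp))
E
```

```text
t 7.98 tcp [0.5116 0.0643 0.3009] q [ 0.08 -0.45  2.24 -0.02  0.77 -1.54]
x,y,z axes
 [[-0.836 -0.056 -0.547]
 [-0.065  0.998 -0.002]
 [ 0.546  0.034 -0.837]]
pre [ 0.0956 -0.0114  0.1978] tcp [ 0.0956 -0.0114  0.2778]
```

Call:
carry_out --pt "0.0137 -0.0016 0.0283 0 0.05" --pt "0.0137 -0.0016 0.0283 0 0.05" --pt "0.0137 -0.0016 0.0283 0 0.05" --pt "0.0137 -0.0016 0.0283 0 0.05" --pt "0.0137 -0.0016 0.0283 0 0.05" --pt "0.0137 -0.0016 0.0283 0 0.05" --pt "0.0137 -0.0016 0.0283 0 0.05" --pt "0 0 0 0 0.05"

```text
clock: 8.65
tcp_pos: [0.5413, 0.0539, 0.0751]
ee_rot: [-0.031, 0.96, 0.008, 0.279]
ft_force: [-1.4, -0.7, -0.3]
opening: 0.585
gripper_force: 0.0
```

```bash
python3 - <<'E'
from h import *
M=axes(); tcp=np.array([.584,.057,.016]); print("tcp",go(tcp))
p=read_camera("side"); img=p["img"]; c=cv2.resize(img[180:290,170:280],(550,550),interpolation=3)
cv2.imwrite("pics/pre.png",np.clip(c[...,::-1]*1.6,0,255).astype(np.uint8))
f=192/np.tan(np.radians(p["vertical_fov"])/2)
def px(q):
    c=np.linalg.inv(p["world_from_camera"])@np.r_[q,1];return np.array([p["cx"]-f*c[0]/c[2],p["cy"]+f*c[1]/c[2]])
for q in([.577,.0565,.018],s:=read_state()["tcp_pos"],tcp): u=px(q);print(u,(u-[170,180])*5)
E
```

```text
t 8.65 tcp [0.5413 0.0539 0.0751] q [ 0.05 -0.08  2.43  0.03  0.22 -1.61]
x,y,z axes
 [[-0.842 -0.055 -0.536]
 [-0.064  0.998 -0.002]
 [ 0.535  0.033 -0.844]]
tcp [-0.0044  0.0004  0.0728]
[237.86760171 243.30245457] [339.33800854 316.51227284]
[249.0318927  230.02453805] [395.15946349 250.12269027]
[235.5247793  243.49772215] [327.62389649 317.48861073]
```

View pics/pre.png

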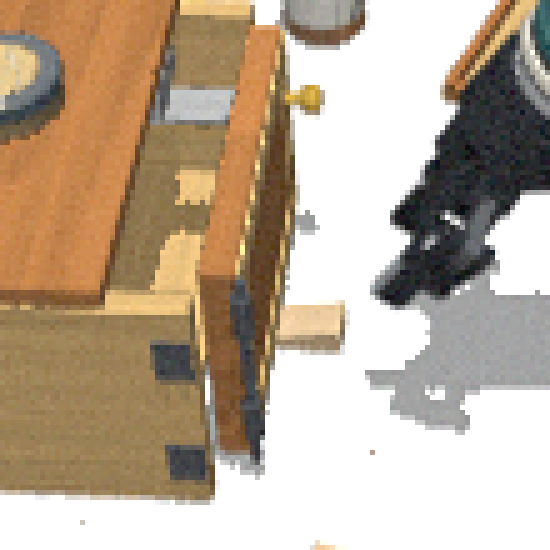

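The crop shows the wedge end at about (342,316), where predicted. The gripper hangs clear of it, fingers at about (390,280). Approaching along the tool axis.

Call:
carry_out --pt "-0.0015 0 0.012 0 0.05" --pt "-0.0015 0 0.012 0 0.05" --pt "-0.0014 0 0.012 0 0.05" --pt "0 0 0 0 0.05"

```text
clock: 9.03
tcp_pos: [0.5712, 0.056, 0.0564]
ee_rot: [-0.031, 0.958, 0.008, 0.286]
ft_force: [-0.2, 0.3, 0.5]
opening: 0.586
gripper_force: 0.0
```

```bash
python3 - <<'E'
from h import *
M=axes(); tcp=np.array([.584,.057,.016]); print("tcp",go(tcp),read_state()["ft_force"])
E
```

```text
t 9.03 tcp [0.5712 0.056  0.0564] q [ 0.05  0.02  2.39  0.04  0.15 -1.62]
x,y,z axes
 [[-0.834 -0.055 -0.549]
 [-0.065  0.998 -0.002]
 [ 0.548  0.034 -0.836]]
tcp [0.0114 0.0002 0.0408] [-0.1614001   0.30718996  0.46461354]
```

Call:
carry_out --pt "0.0038 0 0.0135 0 0.05" --pt "0.0038 0 0.0135 0 0.05" --pt "0.0038 0 0.0135 0 0.05" --pt "0 0 0 0 0.05" --pt "0 0 0 0 0.05"

```text
clock: 9.45
tcp_pos: [0.5814, 0.0568, 0.015]
ee_rot: [-0.031, 0.958, 0.008, 0.285]
ft_force: [-0.4, -1.0, -0.6]
opening: 0.586
gripper_force: 0.0
```

```bash
python3 - <<'E'
from h import *
M=axes(); tcp=np.array([.584,.057,.016]); print("tcp",go(tcp),read_state()["ft_force"])
E
```

```text
t 9.45 tcp [0.5814 0.0568 0.015 ] q [ 0.05  0.13  2.38  0.12  0.05 -1.7 ]
x,y,z axes
 [[-0.836 -0.055 -0.547]
 [-0.065  0.998 -0.002]
 [ 0.546  0.034 -0.837]]
tcp [-0.0027  0.0001  0.0006] [-0.40170183 -0.98707249 -0.55433776]
```

Call:
carry_out --pt "-0.002 0 0.001 0 0.05" --pt "0 0 0 0 0.036" --pt "0 0 0 0 0.03" --pt "0 0 0 0 0.02" --pt "0 0 0 0 0.02" --pt "0 0 0 0 0.02" --pt "0 0 0 0 0.02" --pt "0 0 0 0 0.02" --force 60

```text
clock: 10.12
tcp_pos: [0.5833, 0.0565, 0.0153]
ee_rot: [-0.031, 0.958, 0.008, 0.286]
ft_force: [-7.6, -3.6, 12.9]
opening: 0.284
gripper_force: 58.1
```

```bash
python3 - <<'E'
from h import *
M=axes(); s=read_state();print(s["ft_force"],s["gripper_force"],s["opening"]*85.4)
print("1cm pull",go(s["tcp_pos"]-.01*np.array([.9976,.07,0])))
E
```

```text
t 10.12 tcp [0.5833 0.0565 0.0153] q [ 0.05  0.13  2.38  0.12  0.05 -1.7 ]
x,y,z axes
 [[-0.835 -0.056 -0.548]
 [-0.065  0.998 -0.003]
 [ 0.547  0.033 -0.837]]
[-7.61543724 -3.62248436 12.87761657] 58.05229143239558 24.21920430423783
1cm pull [ 0.0084 -0.0001 -0.0055]
```

Call:
carry_out --pt "0.002 0 -0.0014 0 0.02" --pt "0.002 0 -0.0014 0 0.02" --pt "0.002 0 -0.0014 0 0.02" --pt "0.002 0 -0.0014 0 0.02" --pt "0 0 0 0 0.02" --pt "0 0 0 0 0.02" --pt "0 0 0 0 0.02" --pt "0 0 0 0 0.02"

```text
clock: 10.78
tcp_pos: [0.5744, 0.056, 0.0153]
ee_rot: [-0.031, 0.958, 0.008, 0.286]
ft_force: [1.1, -1.0, 6.0]
opening: 0.279
gripper_force: 60.2
```

Call:
carry_out --pt "0 0 0 0 0.02" --pt "0 0 0 0 0.02"

```text
clock: 10.95
tcp_pos: [0.5744, 0.056, 0.0153]
ee_rot: [-0.031, 0.958, 0.008, 0.286]
ft_force: [1.4, 0.1, 5.8]
opening: 0.282
gripper_force: 60.2
```

```bash
cat >> h.py <<'E'
def doorz(P):
    yaw=np.radians(10.2);x,y,z=np.moveaxis(P,-1,0);a=x*np.cos(yaw)+y*np.sin(yaw)-.7205;b=-x*np.sin(yaw)+y*np.cos(yaw)+.051
    m=(a>-.1)&(a<-.09)&(abs(b)<.09)&(z>.12)&(z<.17); r=(a>-.02)&(a<.0)&(abs(b)<.1)&(z>.15)
    return m.sum(),round(float(np.median(z[m])*1e3),2),round(float(np.median(z[r])*1e3),2)
E
python3 - <<'E'
from h import *
print(doorz(np.load("side0.npy")))
for i in range(2): print(doorz(cloud(read_camera("side"))))
E
```

```text
(np.int64(169), 151.73, 163.78)
(np.int64(166), 150.4, 163.6)
(np.int64(160), 150.43, 163.63)
```

Call:
carry_out --pt "0.0023 0 -0.0015 0 0.02" --pt "0.0023 0 -0.0015 0 0.02" --pt "0.0023 0 -0.0015 0 0.02" --pt "0.0023 0 -0.0015 0 0.02" --pt "0 0 0 0 0.02" --pt "0 0 0 0 0.02" --pt "0 0 0 0 0.02" --pt "0 0 0 0 0.02"

```text
clock: 11.72
tcp_pos: [0.5636, 0.0554, 0.0153]
ee_rot: [-0.031, 0.958, 0.008, 0.286]
ft_force: [2.7, 0.4, 5.7]
opening: 0.281
gripper_force: 60.3
```

Call:
carry_out --pt "0 0 0 0 0.02" --pt "0 0 0 0 0.02" --pt "0 0 0 0 0.02"

```text
clock: 11.97
tcp_pos: [0.5636, 0.0554, 0.0153]
ee_rot: [-0.031, 0.958, 0.008, 0.286]
ft_force: [3.1, -0.3, 6.1]
opening: 0.278
gripper_force: 60.3
```

```bash
python3 - <<'E'
from h import *
print(doorz(cloud(read_camera("side"))))
E
```

```text
(np.int64(167), 148.34, 163.81)
```

Call:
carry_out --pt "0.002 0 -0.0013 0 0.02" --pt "0.002 0 -0.0013 0 0.02" --pt "0.002 0 -0.0013 0 0.02" --pt "0.002 0 -0.0013 0 0.02" --pt "0 0 0 0 0.02" --pt "0 0 0 0 0.02" --pt "0 0 0 0 0.02" --pt "0 0 0 0 0.02"

```text
clock: 12.68
tcp_pos: [0.5541, 0.0547, 0.0153]
ee_rot: [-0.031, 0.958, 0.008, 0.286]
ft_force: [3.6, -0.0, 6.1]
opening: 0.278
gripper_force: 60.2
```

Call:
carry_out --pt "0 0 0 0 0.02" --pt "0 0 0 0 0.02" --pt "0.002 0 -0.0013 0 0.02" --pt "0.002 0 -0.0013 0 0.02" --pt "0.002 0 -0.0013 0 0.02" --pt "0.002 0 -0.0013 0 0.02" --pt "0 0 0 0 0.02" --pt "0 0 0 0 0.02"

```text
clock: 13.35
tcp_pos: [0.5443, 0.0541, 0.0153]
ee_rot: [-0.031, 0.958, 0.008, 0.286]
ft_force: [1.2, -0.9, 8.9]
opening: 0.281
gripper_force: 60.7
```

Call:
carry_out --pt "0 0 0 0 0.02" --pt "0 0 0 0 0.02" --pt "0 0 0 0 0.02" --pt "0 0 0 0 0.02"

```text
clock: 13.68
tcp_pos: [0.5443, 0.0541, 0.0153]
ee_rot: [-0.031, 0.958, 0.008, 0.286]
ft_force: [1.3, -0.0, 8.8]
opening: 0.279
gripper_force: 60.7
```

```bash
python3 - <<'E'
from h import *
axes();print(doorz(cloud(read_camera("side"))))
E
```

```text
t 13.68 tcp [0.5443 0.0541 0.0153] q [ 0.05  0.07  2.46  0.17  0.04 -1.76]
x,y,z axes
 [[-0.835 -0.055 -0.548]
 [-0.065  0.998 -0.002]
 [ 0.547  0.033 -0.837]]
(np.int64(167), 146.08, 163.71)
```

Call:
carry_out --pt "0.0025 0 -0.0016 0 0.02" --pt "0.0025 0 -0.0016 0 0.02" --pt "0.0025 0 -0.0016 0 0.02" --pt "0.0025 0 -0.0016 0 0.02" --pt "0.0025 0 -0.0016 0 0.02" --pt "0 0 -0.002 0 0.02" --pt "-0.003 0 -0.006 0 0.02" --pt "-0.004 0 -0.01 0 0.02"

```text
clock: 14.4
tcp_pos: [0.5194, 0.0528, 0.0288]
ee_rot: [-0.031, 0.96, 0.008, 0.279]
ft_force: [0.6, 1.9, -0.4]
opening: 0.28
gripper_force: 59.9
```

Call:
carry_out --pt "-0.005 0 -0.018 0 0.02" --pt "-0.005 0 -0.018 0 0.02" --pt "-0.005 0 -0.018 0 0.02" --pt "-0.005 0 -0.018 0 0.02" --pt "0 0 0 0 0.02"

```text
clock: 14.82
tcp_pos: [0.5003, 0.0516, 0.1047]
ee_rot: [-0.031, 0.958, 0.008, 0.284]
ft_force: [0.8, -0.2, -0.2]
opening: 0.282
gripper_force: 59.9
```

```bash
python3 - <<'E'
from h import *
M=axes()
for n in("side","top"):
    p=read_camera(n);P=cloud(p);img=p["img"].astype(int);sat=img.max(-1)-img.min(-1)
    print(doorz(P))
    x,y,z=np.moveaxis(P,-1,0);s=read_state()["tcp_pos"]
    if n=="side": cv2.imwrite("pics/held.png",np.clip(cv2.resize(p["img"][150:280,180:310],(520,520),interpolation=3)[...,::-1]*1.6,0,255).astype(np.uint8))
E
```

```text
t 14.82 tcp [0.5003 0.0516 0.1047] q [ 0.05 -0.24  2.49  0.02  0.31 -1.61]
x,y,z axes
 [[-0.837 -0.055 -0.544]
 [-0.065  0.998 -0.002]
 [ 0.543  0.033 -0.839]]
(np.int64(167), 146.0, 163.69)
(np.int64(176), 148.61, 166.06)
```

View pics/held.png

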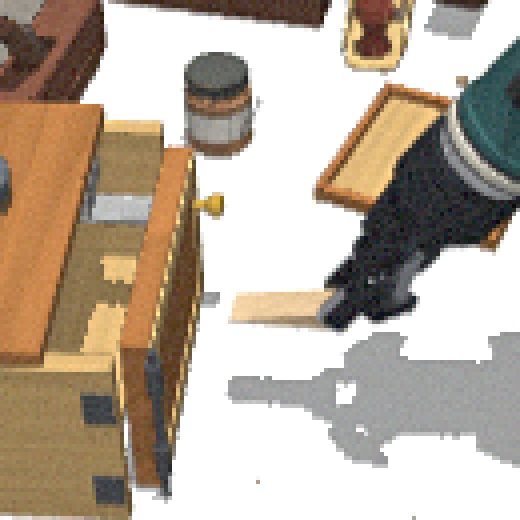

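The wedge is held level, thin end free at (235,308). The door is down. Carry it to the tray.

Call:
carry_out --pt "0.006 -0.0355 -0.0038 0 0.02" --pt "0.006 -0.0355 -0.0038 0 0.02" --pt "0.006 -0.0355 -0.0038 0 0.02" --pt "0.006 -0.0355 -0.0038 0 0.02" --pt "0.006 -0.0355 -0.0038 0 0.02" --pt "0.006 -0.0355 -0.0038 0 0.02" --pt "0.006 -0.0355 -0.0038 0 0.02" --pt "0.006 -0.0355 -0.0038 0 0.02"

```text
clock: 15.58
tcp_pos: [0.4737, -0.1685, 0.1205]
ee_rot: [-0.014, 0.967, -0.01, 0.255]
ft_force: [-0.1, 0.2, -0.0]
opening: 0.279
gripper_force: 59.9
```

```bash
python3 - <<'E'
from h import *
M=axes();print(go([.462,-.235,.06]),go([.462,-.235,.021]))
E
```

```text
t 15.58 tcp [ 0.4737 -0.1685  0.1205] q [-0.56 -0.21  2.42  0.51  0.54 -2.55]
x,y,z axes
 [[-0.87  -0.032 -0.492]
 [-0.022  0.999 -0.027]
 [ 0.493 -0.013 -0.87 ]]
[ 0.0421 -0.0646  0.0477] [ 0.0613 -0.0635  0.0816]
```

Call:
carry_out --pt "0 0 0 0.1 0.02" --pt "0 0 0 0.1 0.02" --pt "0 0 0 0.1 0.02" --pt "0 0 0 0 0.02"

```text
clock: 15.92
tcp_pos: [0.4747, -0.1672, 0.1208]
ee_rot: [0.131, 0.958, 0.028, 0.254]
ft_force: [0.7, -0.3, -1.0]
opening: 0.276
gripper_force: 59.9
```

```bash
python3 - <<'E'
from h import *
M=axes();print(go([.452,-.205,.06]),go([.452,-.205,.03]))
# wedge attitude: fixed in tool since the grasp
G=np.array([[-.835,-.055,-.548],[-.065,.998,-.002],[.547,.033,-.837]]).T
c=np.cos(np.radians(4));s=np.sin(np.radians(4));W=np.array([[c,-s,0],[s,c,0],[0,0,1]]) # x=length inward
T=M@G.T@W; print("wedge len dir",T[:,0].round(3),"up",T[:,2].round(3),"tilt",np.arccos(T[2,2]))
E
```

```text
t 15.92 tcp [ 0.4747 -0.1672  0.1208] q [-0.56 -0.21  2.42  0.51  0.54 -2.25]
x,y,z axes
 [[-0.836  0.265 -0.479]
 [ 0.237  0.964  0.121]
 [ 0.494 -0.012 -0.869]]
[ 0.0381 -0.0491  0.0421] [ 0.0525 -0.0528  0.0681]
wedge len dir [ 0.972 -0.224 -0.074] up [ 0.044 -0.137  0.99 ] tilt 0.14161262042991116
```

Call:
carry_out --pt "0.0095 -0.0123 0.0105 0 0.02" --pt "0.0095 -0.0123 0.0105 0 0.02" --pt "0.0095 -0.0123 0.0105 0 0.02" --pt "0.0095 -0.0123 0.0105 0 0.02" --pt "0 0 0 0 0.02"

```text
clock: 16.33
tcp_pos: [0.4528, -0.2018, 0.0626]
ee_rot: [0.132, 0.959, 0.027, 0.249]
ft_force: [-0.1, 0.4, -1.0]
opening: 0.282
gripper_force: 59.9
```

```bash
python3 - <<'E'
from h import *
M=axes();print(go([.452,-.205,.04]),go([.452,-.205,.028]))
E
```

```text
t 16.33 tcp [ 0.4528 -0.2018  0.0626] q [-0.67 -0.1   2.46  0.7   0.46 -2.55]
x,y,z axes
 [[-0.841  0.267 -0.471]
 [ 0.241  0.964  0.117]
 [ 0.485 -0.015 -0.874]]
[ 0.0105 -0.0059  0.0194] [ 0.0161 -0.0073  0.0299]
```

Call:
carry_out --pt "0 0 0 0.1 0.02" --pt "0.005 0 0.009 0.05 0.02" --pt "0.005 0 0.009 0 0.02" --pt "0.003 0 0.005 0 0.02" --pt "0 0 0 0 0.02"

```text
clock: 16.75
tcp_pos: [0.4556, -0.1967, 0.0392]
ee_rot: [0.201, 0.946, 0.045, 0.249]
ft_force: [-0.0, 0.2, -0.8]
opening: 0.282
gripper_force: 59.9
```

```bash
python3 - <<'E'
from h import *
M=axes();print("down 5mm",go(read_state()["tcp_pos"]-[0,0,.005]),read_state()["ft_force"])
G=np.array([[-.835,-.055,-.548],[-.065,.998,-.002],[.547,.033,-.837]]).T
c=np.cos(np.radians(4));s=np.sin(np.radians(4));W=np.array([[c,-s,0],[s,c,0],[0,0,1]])
T=M@G.T@W; print("len",T[:,0].round(3),"up",T[:,2].round(3),"tilt",np.arccos(T[2,2]))
t=read_state()["tcp_pos"]; e=t+M@G.T@np.array([-.007,-.0005,-.0153])
for l in(0,.04,.08):
  for k in(-.013,.013): print((e+l*T[:,0]+k*T[:,1]).round(4))
E
```

```text
t 16.75 tcp [ 0.4556 -0.1967  0.0392] q [-0.66 -0.05  2.47  0.81  0.41 -2.51]
x,y,z axes
 [[-0.796  0.402 -0.453]
 [ 0.358  0.915  0.184]
 [ 0.489 -0.016 -0.872]]
down 5mm [ 0.0023 -0.0009  0.0044] [-0.01569984  0.19887406 -0.77051525]
len [ 0.935 -0.341 -0.098] up [ 0.026 -0.209  0.978] tilt 0.21039260126800086
[ 0.4441 -0.2031  0.0225]
[ 0.4532 -0.1792  0.0273]
[ 0.4815 -0.2167  0.0185]
[ 0.4906 -0.1929  0.0234]
[ 0.5189 -0.2303  0.0146]
[ 0.528  -0.2065  0.0195]
```

Call:
carry_out --pt "0.0017 0 0.0033 0 0.02" --pt "0.0017 0 0.0033 0 0.02" --pt "0.001 0 0.002 0 0.02" --pt "0 0 0 0 0.02"

```text
clock: 17.08
tcp_pos: [0.4576, -0.1967, 0.0315]
ee_rot: [0.202, 0.946, 0.044, 0.25]
ft_force: [-0.1, 0.6, 0.1]
opening: 0.276
gripper_force: 59.9
```

Call:
carry_out --pt "0 0 0 0 0.03" --pt "0 0 0 0 0.034" --pt "0 0 0 0 0.038" --pt "0 0 0 0 0.044" --pt "0 0 0 0 0.05" --pt "0 0 0 0 0.05" --pt "0 0 0 0 0.05"

```text
clock: 17.67
tcp_pos: [0.4577, -0.1971, 0.0319]
ee_rot: [0.203, 0.946, 0.044, 0.251]
ft_force: [0.1, 0.0, -0.7]
opening: 0.585
gripper_force: 0.0
```

Call:
carry_out --pt "0 0 -0.01 0 0.05" --pt "0 0 -0.015 0 0.05" --pt "0 0 -0.025 0 0.05" --pt "0 0 -0.035 0 0.05" --pt "0 0 -0.035 0 0.05" --pt "0 0 -0.035 0 0.05" --pt "0 0 0 0 0.05"

```text
clock: 18.25
tcp_pos: [0.3826, -0.1968, 0.1742]
ee_rot: [0.202, 0.945, 0.04, 0.256]
ft_force: [1.6, -0.7, 0.6]
opening: 0.582
gripper_force: 0.0
```

```bash
python3 - <<'E'
from h import *
M=axes()
p=read_camera("top");P=cloud(p)
for q in("chock","hook_pad","hinge_line","door_edge","strike_edge"):print(q,[(np.round(w(p,d["xyz"]),3).tolist(),round(d["conf"],2)) for d in boxes_of(p,q)[:4]])
print(doorz(P))
p2=read_camera("side")
for q in("chock","hook_pad","hinge_line","door_edge"):print(q,[(np.round(w(p2,d["xyz"]),3).tolist(),round(d["conf"],2)) for d in boxes_of(p2,q)[:4]])
a=cv2.resize(p["img"][180:260,260:340],(400,400),interpolation=3);b=cv2.resize(p2["img"][130:230,160:340],(720,400),interpolation=3)[:,320:]
cv2.imwrite("pics/tray.png",np.clip(np.hstack([a,b])[...,::-1]*1.6,0,255).astype(np.uint8))
P=np.load("side0.npy");img=np.load("side0img.npy").astype(int);x,y,z=np.moveaxis(P,-1,0)
yaw=np.radians(10.2);A=x*np.cos(yaw)+y*np.sin(yaw)-.7205;B=-x*np.sin(yaw)+y*np.cos(yaw)+.051
m=(A>-.09)&(A<-.04)&(abs(B)<.1)&(z>.1)&(z<.14);print("hook a,b,z pct",[np.round(np.percentile(k[m],[2,25,50,75,98]),4) for k in(A,B,z)],m.sum())
E
```

```text
t 18.25 tcp [ 0.3826 -0.1968  0.1742] q [-0.81 -0.47  2.47  0.5   0.8  -2.25]
x,y,z axes
 [[-0.788  0.402 -0.467]
 [ 0.361  0.915  0.179]
 [ 0.499 -0.028 -0.866]]
chock [([0.547, 0.233, 0.006], 0.61), ([0.488, -0.206, 0.016], 0.45)]
hook_pad [([0.56, -0.453, 0.049], 0.7)]
hinge_line [([0.62, 0.055, 0.118], 0.88)]
door_edge [([0.617, 0.051, 0.124], 0.92)]
strike_edge [([0.696, 0.077, 0.168], 0.73)]
(np.int64(176), 148.18, 166.05)
chock [([0.547, 0.237, 0.006], 0.56), ([0.485, -0.196, 0.014], 0.53), ([0.614, 0.078, 0.114], 0.17)]
hook_pad []
hinge_line [([0.617, 0.084, 0.118], 0.97)]
door_edge [([0.614, 0.079, 0.118], 0.97), ([0.75, 0.083, 0.189], 0.29)]
hook a,b,z pct [array([-0.0893, -0.0736, -0.0615, -0.0488, -0.041 ]), array([-0.0755, -0.0634, -0.0541, -0.0469,  0.0997]), array([0.1085, 0.1226, 0.1239, 0.1254, 0.138 ])] 121
```

View pics/tray.png

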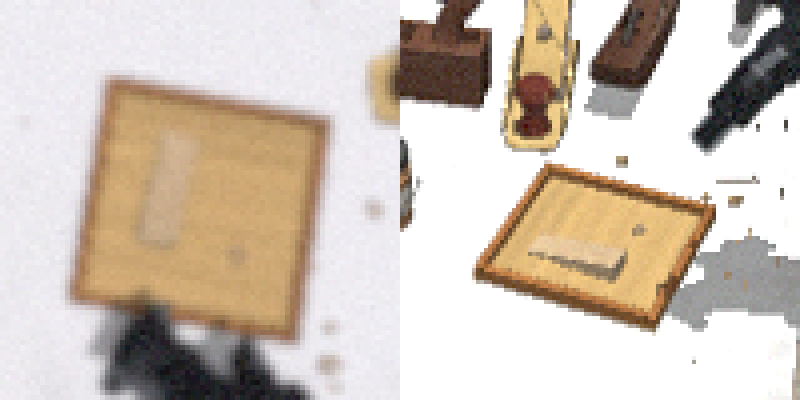

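The crops show the wedge lying flat in the tray, at (165,190) in the left crop and (580,257) in the right. The gripper is clear. Now I need the tool upright again for the hook, so I'll go over to the front and push at the inner reach limit.

Call:
carry_out --pt "0.0034 0.0398 -0.0075 0 0.05" --pt "0.0034 0.0398 -0.0075 0 0.02" --pt "0.0034 0.0398 -0.0075 0 0" --pt "0.0034 0.0398 -0.0075 0 0" --pt "0.0034 0.0398 -0.0075 -0.11 0" --pt "0 0 0 -0.11 0" --pt "0 0 0 -0.11 0" --pt "0 0 0 -0.11 0"

```text
clock: 19.47
tcp_pos: [0.4194, -0.0136, 0.2241]
ee_rot: [-0.013, 0.967, -0.011, 0.253]
ft_force: [-0.3, 0.5, -0.2]
opening: -0.001
gripper_force: 0.0
```

```bash
python3 - <<'E'
from h import *
M=axes();print(go(read_state()["tcp_pos"]-[.04,0,0]))
E
```

```text
t 19.47 tcp [ 0.4194 -0.0136  0.2241] q [-0.13 -0.61  2.45  0.07  0.79 -1.77]
x,y,z axes
 [[-0.872 -0.031 -0.489]
 [-0.02   0.999 -0.028]
 [ 0.49  -0.015 -0.872]]
[ 0.0349  0.0008 -0.0196]
```

Call:
carry_out --pt "0.035 0 -0.02 0 0" --pt "0.035 0 -0.02 0 0" --pt "0.035 0 -0.02 0 0" --pt "0.035 0 -0.02 0 0" --pt "0.035 0 -0.02 0 0" --pt "0 0 0 0 0"

```text
clock: 19.97
tcp_pos: [0.2979, -0.0296, 0.213]
ee_rot: [-0.007, 0.975, -0.007, 0.222]
ft_force: [-1.1, -0.3, 0.1]
opening: 0.002
gripper_force: 0.0
```

```bash
python3 - <<'E'
from h import *
M=axes()
E
```

```text
t 19.97 tcp [ 0.2979 -0.0296  0.213 ] q [-0.34 -0.94  2.57  0.15  1.09 -1.96]
x,y,z axes
 [[-0.901 -0.017 -0.434]
 [-0.011  1.    -0.016]
 [ 0.434 -0.01  -0.901]]
```

Call:
carry_out --pt "0.036 0 -0.018 0 0" --pt "0.036 0 -0.018 0 0" --pt "0.036 0 -0.018 0 0" --pt "0.036 0 -0.018 0 0" --pt "0.036 0 -0.018 0 0" --pt "0.036 0 -0.018 0 0" --pt "0 0 0 0 0"

```text
clock: 20.55
tcp_pos: [0.2176, -0.0924, 0.1973]
ee_rot: [-0.005, 0.987, 0.019, 0.161]
ft_force: [-0.0, 0.7, -0.9]
opening: -0.003
gripper_force: 0.0
```

```bash
python3 - <<'E'
from h import *
M=axes()
E
```

```text
t 20.55 tcp [ 0.2176 -0.0924  0.1973] q [-0.93 -0.94  2.57  0.29  1.36 -2.55]
x,y,z axes
 [[-0.948 -0.004 -0.317]
 [-0.017  0.999  0.037]
 [ 0.317  0.04  -0.948]]
```

Call:
carry_out --pt "-0.0315 0.0185 0.002 0 0" --pt "-0.0315 0.0185 0.002 0 0" --pt "-0.0315 0.0185 0.002 0 0" --pt "-0.0315 0.0185 0.002 0 0" --pt "-0.0315 0.0185 0.002 0 0" --pt "-0.0315 0.0185 0.002 0 0" --pt "0 0 0 0 0"

```text
clock: 21.13
tcp_pos: [0.382, 0.0139, 0.2463]
ee_rot: [-0.016, 0.986, 0.022, 0.162]
ft_force: [-0.1, -0.3, 0.6]
opening: 0.003
gripper_force: 0.0
```

```bash
python3 - <<'E'
from h import *
M=axes()
E
```

```text
t 21.13 tcp [0.382  0.0139 0.2463] q [-0.1  -0.59  2.35  0.09  1.06 -1.74]
x,y,z axes
 [[-0.947 -0.024 -0.32 ]
 [-0.038  0.999  0.038]
 [ 0.319  0.049 -0.947]]
```

Call:
carry_out --pt "0 0.035 0 0 0" --pt "0.036 0.002 -0.012 0 0" --pt "0.036 0.002 -0.012 0 0" --pt "0.036 0.002 -0.012 0 0" --pt "0.036 0.002 -0.012 0 0" --pt "0.036 0.002 -0.012 0 0" --pt "0.036 0.002 -0.012 0 0" --pt "0 0 0 0 0"

```text
clock: 21.8
tcp_pos: [0.2191, 0.0821, 0.2515]
ee_rot: [-0.016, 0.992, 0.009, 0.127]
ft_force: [-0.1, -0.3, -0.5]
opening: 0.002
gripper_force: 0.0
```

```bash
python3 - <<'E'
from h import *
M=axes()
E
```

```text
t 21.8 tcp [0.2191 0.0821 0.2515] q [ 0.35 -0.94  2.46 -0.07  1.38 -1.25]
x,y,z axes
 [[-0.967 -0.029 -0.253]
 [-0.034  0.999  0.015]
 [ 0.252  0.023 -0.967]]
```

Call:
carry_out --pt "0.036 -0.006 -0.009 0 0" --pt "0.036 -0.006 -0.009 0 0" --pt "0.036 -0.006 -0.009 0 0" --pt "0.036 -0.006 -0.009 0 0" --pt "0.036 -0.006 -0.009 0 0" --pt "0.036 -0.006 -0.009 0 0" --pt "0 0 0 0 0"

```text
clock: 22.38
tcp_pos: [0.0974, 0.131, 0.2627]
ee_rot: [-0.015, 0.995, -0.026, 0.093]
ft_force: [-0.6, 1.2, -0.5]
opening: 0.001
gripper_force: 0.0
```

```bash
python3 - <<'E'
from h import *
M=axes()
E
```

```text
t 22.38 tcp [0.0974 0.131  0.2627] q [ 1.18 -0.94  2.43 -0.19  1.62 -0.44]
x,y,z axes
 [[-0.982 -0.035 -0.184]
 [-0.025  0.998 -0.055]
 [ 0.186 -0.049 -0.981]]
```

Call:
carry_out --pt "-0.034 -0.013 0.0085 0 0" --pt "-0.034 -0.013 0.0085 0 0" --pt "-0.034 -0.013 0.0085 0 0" --pt "-0.034 -0.013 0.0085 0 0" --pt "-0.034 -0.013 0.0085 0 0" --pt "-0.034 -0.013 0.0085 0 0" --pt "-0.034 -0.013 0.0085 0 0" --pt "-0.02 0 0 0 0"

```text
clock: 23.05
tcp_pos: [0.3272, 0.0528, 0.2571]
ee_rot: [-0.002, 0.995, -0.029, 0.092]
ft_force: [-0.9, -0.9, 0.4]
opening: -0.0
gripper_force: 0.0
```

Call:
carry_out --pt "0.038 -0.001 -0.006 0 0" --pt "0.038 -0.001 -0.006 0 0" --pt "0.038 -0.001 -0.006 0 0" --pt "0.038 -0.001 -0.006 0 0" --pt "0.038 -0.001 -0.006 0 0" --pt "0.038 -0.001 -0.006 0 0" --pt "0.038 -0.001 -0.006 0 0" --pt "0 0 0 0 0"

```text
clock: 23.72
tcp_pos: [0.123, 0.101, 0.2583]
ee_rot: [-0.011, 0.996, -0.046, 0.069]
ft_force: [0.1, 0.2, -0.1]
opening: -0.004
gripper_force: 0.0
```

```bash
python3 - <<'E'
from h import *
M=axes()
E
```

```text
t 23.72 tcp [0.123  0.101  0.2583] q [ 0.88 -0.94  2.44 -0.17  1.63 -0.72]
x,y,z axes
 [[-0.99  -0.029 -0.137]
 [-0.016  0.995 -0.094]
 [ 0.139 -0.09  -0.986]]
```

Call:
carry_out --pt "-0.037 -0.0073 0.006 0 0" --pt "-0.037 -0.0073 0.006 0 0" --pt "-0.037 -0.0073 0.006 0 0" --pt "-0.037 -0.0073 0.006 0 0" --pt "-0.037 -0.0073 0.006 0 0" --pt "-0.037 -0.0073 0.006 0 0" --pt "-0.037 -0.0073 0.006 0 0" --pt "-0.037 -0.0073 0.006 0 0"

```text
clock: 24.38
tcp_pos: [0.4159, 0.0387, 0.2571]
ee_rot: [-0.001, 0.996, -0.048, 0.07]
ft_force: [0.5, 0.8, 1.3]
opening: 0.002
gripper_force: 0.0
```

Call:
carry_out --pt "-0.037 -0.0073 0.006 0 0" --pt "-0.037 -0.0073 0.006 0 0" --pt "-0.037 -0.0073 0.006 0 0" --pt "-0.037 -0.0073 0.006 0 0" --pt "-0.037 -0.0073 0.006 0 0" --pt "0 0 0 -0.07 0" --pt "0 0 0 -0.07 0" --pt "0 0 0 0 0"

```text
clock: 25.05
tcp_pos: [0.6015, 0.0012, 0.2557]
ee_rot: [-0.071, 0.994, -0.053, 0.065]
ft_force: [-0.2, -0.1, -0.0]
opening: -0.001
gripper_force: 0.0
```

```bash
python3 - <<'E'
from h import *
M=axes();yaw=np.radians(10.2);C=np.array([np.cos(yaw),np.sin(yaw),0]);D=np.array([-C[1],C[0],0])
print("z in cupboard",M[:,2]@C,M[:,2]@D,"x",M[:,0]@C,M[:,0]@D)
for zt in(.19,.135,.12): print(zt,go(np.array([.668,.007,zt])-.008*M[:,2]))
print("1cm down",go(read_state()["tcp_pos"]-[0,0,.01]),"1cm to robot",go(read_state()["tcp_pos"]-.01*C))
E
```

```text
t 25.05 tcp [0.6015 0.0012 0.2557] q [ 0.02  0.03  1.85 -0.11  1.13 -1.66]
x,y,z axes
 [[-0.981 -0.149 -0.122]
 [-0.135  0.984 -0.114]
 [ 0.137 -0.096 -0.986]]
z in cupboard 0.1176822092773626 -0.11826515525582328 x -0.9921964729535316 0.0271853447078913
0.19 [-0.0581  0.0042  0.0653]
0.135 [-0.0514  0.0105  0.1195]
0.12 [-0.0496  0.0122  0.1343]
1cm down [0.0012 0.0011 0.0099] 1cm to robot [ 0.0099 -0.0004 -0.0012]
```

Call:
carry_out --pt "-0.025 0.0014 0.01 0 0" --pt "-0.025 0.0014 0.02 0 0" --pt "-0.008 0.0014 0.035 0 0" --pt "0 0 0 0 0" --pt "0 0 0 0 0"

```text
clock: 25.47
tcp_pos: [0.6641, 0.0084, 0.1965]
ee_rot: [-0.07, 0.994, -0.052, 0.063]
ft_force: [-0.5, 0.1, 0.2]
opening: -0.003
gripper_force: 0.0
```

```bash
python3 - <<'E'
from h import *
M=axes()
for zt in(.15,.13,.12): print(zt,go(np.array([.668,.007,zt])-.008*M[:,2]))
p=read_camera("side");cv2.imwrite("pics/hook.png",np.clip(cv2.resize(p["img"][150:270,160:280],(600,600),interpolation=3)[...,::-1]*1.6,0,255).astype(np.uint8))
f=192/np.tan(np.radians(p["vertical_fov"])/2)
tip=read_state()["tcp_pos"]+.008*M[:,2]
for q in(tip,np.array([.668,.007,.12])):
    c=np.linalg.inv(p["world_from_camera"])@np.r_[q,1];print((np.array([p["cx"]-f*c[0]/c[2],p["cy"]+f*c[1]/c[2]])-[160,150])*5)
E
```

```text
t 25.47 tcp [0.6641 0.0084 0.1965] q [ 0.03  0.2   1.78 -0.11  1.04 -1.63]
x,y,z axes
 [[-0.982 -0.146 -0.118]
 [-0.132  0.985 -0.113]
 [ 0.132 -0.096 -0.987]]
0.15 [0.0018 0.0033 0.0386]
0.13 [0.0042 0.0056 0.0583]
0.12 [0.0054 0.0067 0.0682]
[243.9383832  160.93070962]
[252.17446662 256.50106644]
```

View pics/hook.png

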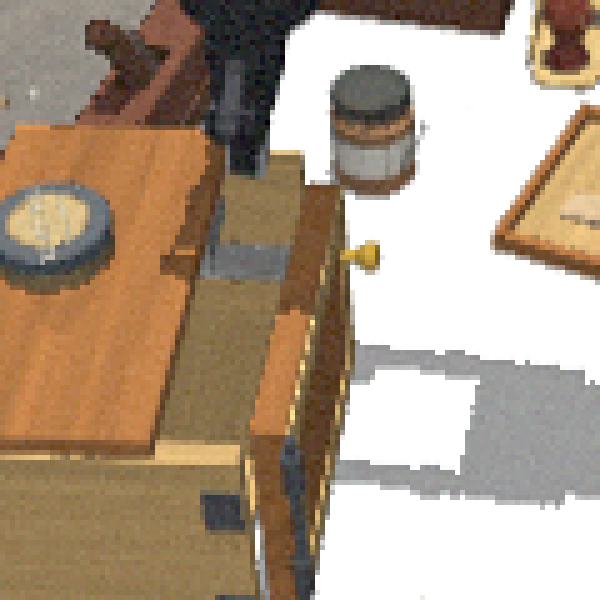

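The crop shows the finger tips at (247,168), straight above the hook plate at (245,260). Lowering.

Call:
carry_out --pt "0.0012 0.0017 0.018 0 0" --pt "0.0014 0.0018 0.018 0 0" --pt "0.0014 0.0018 0.018 0 0" --pt "0 0 0 0 0"

```text
clock: 25.85
tcp_pos: [0.6666, 0.0083, 0.1439]
ee_rot: [-0.07, 0.994, -0.052, 0.064]
ft_force: [-0.6, 0.0, -0.7]
opening: 0.0
gripper_force: 0.0
```

Call:
carry_out --pt "0.0006 0.0006 0.005 0 0" --pt "0.0006 0.0006 0.005 0 0" --pt "0.0006 0.0006 0.005 0 0" --pt "0 0 0 0 0"

```text
clock: 26.18
tcp_pos: [0.6688, 0.0088, 0.1305]
ee_rot: [-0.07, 0.994, -0.053, 0.066]
ft_force: [-0.1, -0.1, -0.9]
opening: -0.001
gripper_force: 0.0
```

Call:
carry_out --pt "0.0007 0.0004 0.003 0 0" --pt "0.0007 0.0004 0.003 0 0" --pt "0.0007 0.0004 0.003 0 0" --pt "0.0007 0.0004 0.003 0 0" --pt "0 0 0 0 0"

```text
clock: 26.6
tcp_pos: [0.6684, 0.0086, 0.1186]
ee_rot: [-0.07, 0.994, -0.053, 0.067]
ft_force: [-0.3, -0.2, 5.3]
opening: 0.003
gripper_force: 2.5
```

Call:
carry_out --pt "0.0002 0.0002 0.0015 0 0" --pt "0.003 0 -0.0004 0 0" --pt "0.003 0 -0.0004 0 0" --pt "0.003 0 -0.0004 0 0" --pt "0 0 0 0 0"

```text
clock: 27.02
tcp_pos: [0.6597, 0.0068, 0.1181]
ee_rot: [-0.07, 0.994, -0.053, 0.067]
ft_force: [0.5, -3.2, 6.6]
opening: 0.002
gripper_force: 3.0
```

```bash
cat >> h.py <<'E'
def angle(P):
    "door swing from its top-edge points"
    yaw=np.radians(10.2);x,y,z=np.moveaxis(P,-1,0);a=x*np.cos(yaw)+y*np.sin(yaw)-.7205;b=-x*np.sin(yaw)+y*np.cos(yaw)+.051
    m=(z>.142)&(z<.151)&(a<-.075)&(a>-.33)&(abs(b)<.14)
    pts=np.c_[a[m],b[m]].astype(np.float32); c,s,t=cv2.minAreaRect(pts); l=cv2.fitLine(pts,cv2.DIST_HUBER,0,.01,.01).ravel()
    return m.sum(),"swing",round(float(np.arctan2(-l[0],-l[1]) if l[1]<0 else np.arctan2(l[0],l[1])),3)
E
python3 - <<'E'
from h import *
axes();print(angle(np.load("side0.npy")),angle(cloud(read_camera("side"))),angle(cloud(read_camera("top"))))
E
```

```text
t 27.02 tcp [0.6597 0.0068 0.1181] q [ 0.02  0.25  1.86 -0.13  0.89 -1.61]
x,y,z axes
 [[-0.981 -0.147 -0.126]
 [-0.132  0.984 -0.115]
 [ 0.141 -0.097 -0.985]]
(np.int64(254), 'swing', 0.004) (np.int64(433), 'swing', 0.104) (np.int64(309), 'swing', 0.1)
```

Call:
carry_out --pt "0.004 -0.0005 -0.0005 0 0" --pt "0.004 -0.0005 -0.0005 0 0" --pt "0.004 -0.0005 -0.0005 0 0" --pt "0.004 -0.0005 -0.0005 0 0" --pt "0 0 0 0 0"

```text
clock: 27.53
tcp_pos: [0.6433, 0.0027, 0.1177]
ee_rot: [-0.07, 0.994, -0.053, 0.067]
ft_force: [0.4, -2.3, 5.1]
opening: 0.001
gripper_force: 2.4
```

```bash
python3 - <<'E'
from h import *
axes();p=read_camera("side");print(angle(cloud(p)),angle(cloud(read_camera("top"))))
cv2.imwrite("pics/drag.png",np.clip(cv2.resize(p["img"][150:270,160:280],(600,600),interpolation=3)[...,::-1]*1.6,0,255).astype(np.uint8))
E
```

```text
t 27.53 tcp [0.6433 0.0027 0.1177] q [ 0.02  0.23  1.9  -0.13  0.88 -1.62]
x,y,z axes
 [[-0.981 -0.146 -0.125]
 [-0.132  0.985 -0.115]
 [ 0.14  -0.096 -0.985]]
(np.int64(437), 'swing', 0.217) (np.int64(304), 'swing', 0.198)
```

View pics/drag.png

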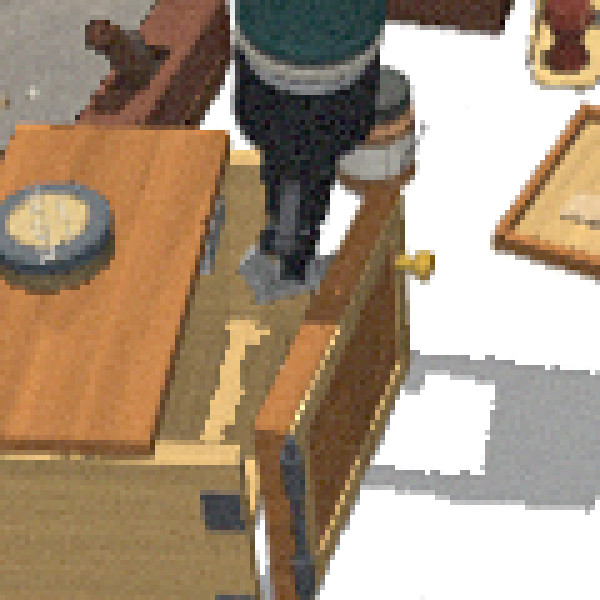

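The crop shows the door coming, with the hook plate at (285,275), clear of the strike. Next: a little further, then lift off the hook and push along the arc.

```bash
python3 - <<'E'
from h import *
M=axes();yaw=np.radians(10.2);C=np.array([np.cos(yaw),np.sin(yaw),0]);D=np.array([-C[1],C[0],0]);Z=np.array([0,0,1])
def tip(th,d=.018,r=.152,z=.130):
    x,y=.022+d,-r; c,s=np.cos(th),np.sin(th); a=-.107+x*c+y*s; b=.103-x*s+y*c
    return C*(.7205+a)+D*(-.051+b)+Z*z
s=read_state();cur=s["tcp_pos"]+.008*M[:,2];print("cur tip cup",(cur@C-.7205).round(4),(cur@D+.051).round(4),cur[2])
c2=cur-.010*C-.002*D; print("drag",(M.T@(c2-cur)).round(4))
prev=c2; c3=c2+Z*.02;print("lift",(M.T@(c3-c2)).round(4));prev=c3
for th in(.35,.5,.65,.8,.95,1.1,1.25,1.4,1.5,1.55):
    q=tip(th);print(th,(M.T@(q-prev)).round(4),q.round(3));prev=q
E
```

```text
t 27.63 tcp [0.6437 0.0028 0.1178] q [ 0.02  0.23  1.9  -0.13  0.88 -1.62]
x,y,z axes
 [[-0.981 -0.146 -0.125]
 [-0.132  0.985 -0.115]
 [ 0.14  -0.096 -0.985]]
cur tip cup -0.0855 -0.0612 0.10991202947468161
drag [ 0.0099 -0.0024 -0.001 ]
lift [-0.0025 -0.0023 -0.0197]
0.35 [ 0.0261  0.0084 -0.0044] [0.608 0.003 0.13 ]
0.5 [ 0.0231  0.0029 -0.0033] [0.584 0.003 0.13 ]
0.65 [ 0.0224  0.0063 -0.0036] [0.561 0.006 0.13 ]
0.8 [ 0.0212  0.0096 -0.0038] [0.539 0.013 0.13 ]
0.95 [ 0.0194  0.0127 -0.004 ] [0.517 0.023 0.13 ]
1.1 [ 0.0173  0.0155 -0.004 ] [0.498 0.036 0.13 ]
1.25 [ 0.0148  0.0179 -0.004 ] [0.48  0.052 0.13 ]
1.4 [ 0.0119  0.02   -0.0038] [0.465 0.07  0.13 ]
1.5 [ 0.0062  0.0142 -0.0024] [0.457 0.084 0.13 ]
1.55 [ 0.0025  0.0073 -0.0012] [0.453 0.091 0.13 ]
```

Call:
carry_out --pt "0.005 -0.0012 -0.0005 0 0" --pt "0.005 -0.0012 -0.0005 0 0" --pt "-0.0008 -0.0008 -0.006 0 0" --pt "-0.0008 -0.0008 -0.006 0 0" --pt "-0.0009 -0.0007 -0.0077 0 0" --pt "0 0 0 0 0"

```text
clock: 28.13
tcp_pos: [0.6341, -0.0, 0.1384]
ee_rot: [-0.07, 0.994, -0.052, 0.067]
ft_force: [0.4, -0.0, 0.1]
opening: -0.002
gripper_force: 0.0
```

Call:
carry_out --pt "0.0087 0.0028 -0.0015 0 0" --pt "0.0087 0.0028 -0.0015 0 0" --pt "0.0087 0.0028 -0.0014 0 0" --pt "0.0115 0.0015 -0.0016 0 0" --pt "0.0115 0.0015 -0.0017 0 0" --pt "0.0112 0.0031 -0.0018 0 0" --pt "0.0112 0.0031 -0.0018 0 0" --pt "0 0 0 0 0"

```text
clock: 28.8
tcp_pos: [0.5559, 0.008, 0.1363]
ee_rot: [-0.07, 0.994, -0.052, 0.064]
ft_force: [0.3, 0.5, -0.3]
opening: 0.0
gripper_force: 0.0
```

```bash
python3 - <<'E'
from h import *
M=axes();print(read_state()["ft_force"],angle(cloud(read_camera("side"))),angle(cloud(read_camera("top"))))
E
```

```text
t 28.8 tcp [0.5559 0.008  0.1363] q [ 0.03  0.05  2.06 -0.13  0.9  -1.61]
x,y,z axes
 [[-0.982 -0.146 -0.121]
 [-0.133  0.985 -0.113]
 [ 0.135 -0.095 -0.986]]
[ 0.31145895  0.52957476 -0.26979599] (np.int64(514), 'swing', 0.684) (np.int64(50), 'swing', -0.943)
```

Call:
carry_out --pt "0.0106 0.0048 -0.0017 0 0" --pt "0.0106 0.0048 -0.0017 0 0" --pt "0.0097 0.0063 -0.0018 0 0" --pt "0.0097 0.0063 -0.0018 0 0" --pt "0.0086 0.0078 -0.0018 0 0" --pt "0.0086 0.0078 -0.0018 0 0" --pt "0.0074 0.009 -0.0018 0 0" --pt "0.0074 0.009 -0.0018 0 0"

```text
clock: 29.57
tcp_pos: [0.4775, 0.0542, 0.1357]
ee_rot: [-0.07, 0.994, -0.053, 0.066]
ft_force: [0.5, -0.8, 0.1]
opening: 0.003
gripper_force: 0.4
```

Call:
carry_out --pt "0.006 0.01 -0.0018 0 0" --pt "0.006 0.01 -0.0018 0 0" --pt "0.0031 0.0071 -0.0012 0 0" --pt "0.0031 0.0071 -0.0012 0 0" --pt "0.0013 0.0037 -0.0006 0 0" --pt "0.0013 0.0037 -0.0006 0 0" --pt "0 0 0 0 0" --pt "0 0 0 0 0"

```text
clock: 30.23
tcp_pos: [0.4518, 0.0921, 0.1355]
ee_rot: [-0.07, 0.994, -0.053, 0.066]
ft_force: [0.1, -0.1, 0.1]
opening: 0.001
gripper_force: 0.0
```

```bash
python3 - <<'E'
from h import *
M=axes();print(read_state()["ft_force"],angle(cloud(read_camera("side"))),angle(cloud(read_camera("top"))))
t=read_state()["tcp_pos"];C=np.array([.984,.177,0]);D=np.array([-.177,.984,0])
print("right 1.5cm",go(t-.015*D),"up 10cm",go(t+[0,0,.1]))
E
```

```text
t 30.23 tcp [0.4518 0.0921 0.1355] q [ 0.24 -0.12  2.23 -0.16  0.93 -1.38]
x,y,z axes
 [[-0.982 -0.146 -0.123]
 [-0.133  0.985 -0.114]
 [ 0.138 -0.095 -0.986]]
[ 0.05490912 -0.06175885  0.12090814] (np.int64(595), 'swing', 1.528) (np.int64(191), 'swing', 1.421)
right 1.5cm [-0.0005 -0.0149  0.0018] up 10cm [-0.0123 -0.0114 -0.0986]
```

Now back off to the right, rise, and check.

Call:
carry_out --pt "0 -0.008 0.001 0 0" --pt "0 -0.007 0.001 0 0" --pt "-0.003 -0.003 -0.025 0 0" --pt "-0.004 -0.0037 -0.033 0 0" --pt "-0.004 -0.0037 -0.033 0 0" --pt "-0.004 -0.02 -0.033 0 0" --pt "0 -0.03 -0.01 0 0" --pt "0 0 0 0 0"

```text
clock: 31.0
tcp_pos: [0.4613, 0.0288, 0.2819]
ee_rot: [-0.068, 0.994, -0.054, 0.07]
ft_force: [0.6, 0.8, -0.5]
opening: 0.0
gripper_force: 0.0
```

```bash
python3 - <<'E'
from h import *
axes();p=read_camera("side");q=read_camera("top");print(angle(cloud(p)),angle(cloud(q)))
for n in("chock","wax_tin","glue_jar","block_plane","brass_plane","bench_dog"):print(n,[np.round(w(q,d["xyz"]),3).tolist() for d in boxes_of(q,n)[:2]])
a=cv2.resize(p["img"][130:310,130:330],(600,540),interpolation=3)
cv2.imwrite("pics/end.png",np.clip(a[...,::-1]*1.6,0,255).astype(np.uint8))
E
```

```text
t 31.0 tcp [0.4613 0.0288 0.2819] q [ 0.09 -0.27  2.07 -0.12  1.21 -1.58]
x,y,z axes
 [[-0.981 -0.143 -0.133]
 [-0.128  0.985 -0.117]
 [ 0.147 -0.098 -0.984]]
(np.int64(584), 'swing', 1.553) (np.int64(148), 'swing', -0.286)
chock []
wax_tin [[0.754, 0.069, 0.185]]
glue_jar [[0.633, 0.343, 0.022], [0.66, -0.221, 0.077]]
block_plane [[0.386, 0.332, 0.034]]
brass_plane [[0.561, -0.453, 0.051]]
bench_dog [[0.632, 0.343, 0.023]]
```

View pics/end.png

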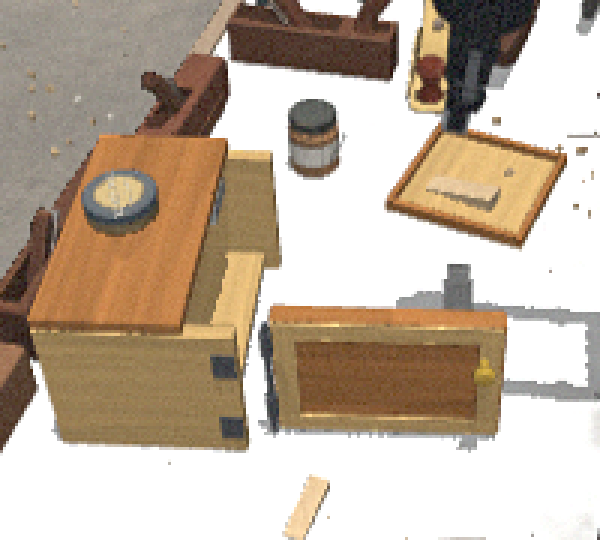

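The door stands open at about 90°, with the hook up at (457,285) behind it. The wedge lies flat in the tray at (465,190), and the gripper is free and clear.

```bash
python3 -c "
from cell import *
print(sign_off())"
```

```text
the job is handed in; nothing more can be done
None
```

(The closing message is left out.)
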